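Finish the slatted drip rack and hold the brew basket over it

ROBOT

A 6-joint arm with a two-finger parallel gripper is mounted at the origin on the work surface. World frame = base frame: x ahead of the robot, y to its left, z up, the work surface at z = 0. Lengths are in mm, angles in rad, forces in N, time in s.
With the tool pointing down it reaches from about 300 to 775 mm from the base axis. Payload 14.6 kg.
Tool frame: the origin (TCP) lies midway between the tips of the shut fingers; the grasp point (between the pads) lies manip.tcp_to_grasp behind it (manip.tcp_to_grasp is the distance from the TCP to the grasp point, in mm); x points along the fingers, z is the direction in which the jaws open and shut, and the axes are right-handed (so a half turn about x gives the same grasp; the last joint's range is limited). The gripper opens to 94 mm and grips with 3 to 60 N. Pads are 16 mm wide; open, the fingers measure 119 mm over their backs; the gripper's body (75 mm by 177 mm) begins 78 mm behind the grasp point.
Start: joints at [1.159, 0.3, 1.521, -0, 1.321, -0.067], TCP at [185.902, 517.619, 205.446] pointing down, gripper open.
Joint ranges: [-3.03, 3.03], [-0.79, 2.21], [0.23, 2.52], [-1.04, 4.18], [0, 3.07], [-2.55, 2.55]. Speed limits (rad/s): [2.22, 2.22, 2.57, 3.14, 3.14, 3.14].

INTERFACE

Orientations are given as [roll, pitch, yaw] about the fixed x, y, z axes, in that order (R = Rz(yaw) Ry(pitch) Rx(roll)).
In Python, from cell import manip gives the robot as it stands.
- The arm moves only by the shell command python3 -m jog 'ROWS' [FORCE]. ROWS is JSON, a list of rows, each an object of numbers: "grip": the opening, from 0 (shut) to 1 (fully open); "tx", "ty", "tz": the shift along the tool's x, y, z in units of 40 mm (1.0 is 40 mm); "turn": the turn about the tool's x in units of 6 degrees (1.0 is 6 degrees). In form: [{"grip": .., "tx": .., "ty": .., "tz": .., "turn": ..}, ...]. A call has 1 to 12 rows; each row is the pose to reach, as a shift and turn from the pose commanded when the call began, along the tool's axes at that moment; what a row does not reach only later rows make up. A row lasts 1/12 s, in which the tool goes at most 41.7 mm and 7.16 degrees, less where a joint would pass 70% of its speed; a pose out of reach is approached as far as the arm can. A call with a gripper value outside its range is refused whole. The fingers move at their own pace and stop on an object; FORCE is the grip in N (left out, the last holds). Time passes only in rows, so rows that repeat a pose let the fingers close. It gives the time, the measured TCP pose, the force and the opening at its end, in the units of the state.
- manip.read_state(): the state, without advancing time (a new reading comes with each control period).
- manip.camera(name): name is "scene" or "top"; returns a dict with "image" (400x640x3 uint8, red, green, blue), "fx", "fy", "cx", "cy" (pixels), "k1" (the pictures are not rectified: a ray, as slopes to the right and down, at radius r is drawn at 1 + k1 r^2 times it, then the intrinsics apply), "eye" and "attitude" of the camera in the world. Camera axes: x right, y up, looking along -z (the intrinsics and any distortion apply to the point x, -y, -z); pixel columns grow to the right and rows downward; lengths in mm; the calibration is good to about 2 mm. A picture is of the moment at which its call begins. There is no depth.
- manip.sign_off(): hands the job in, once; it reports no verdict.
The state is a dict: "clock": time; "joints": joint angles; "qd": joint speeds; "effort": joint torques, N m; "eef_pos": TCP position; "eef_rot": TCP orientation; "wrist_force": force on the tool from outside, world axes, zero at the start; "moment": the same for the moment, N m; "finger_gap": finger opening in mm.
Only numpy, scipy, OpenCV 4.12 (cv2) and the standard library are available. Lean on these libraries where they do the work, as an engineer would, in place of code of your own. Each camera call takes 0.05 s, during which the arm holds its last target. There are 200 camera calls.

TASK

First finish the slatted drip rack: lay the two loose wooden slats on it as its top layer, crosswise to the slats just below, one along each side so that they sit square and flush over those slats' ends, and let go of them. Then lift the steel brew basket by its handle, carry it over the green glass crate, and bring it level over the middle of the rack with its handle in line with the top slats. Finish while still holding it there, motionless about 1 cm above the top slats; the basket must never touch the rack or the crate, and the glasses, mug and jug stay where they are.

Things in the scene. Friction and masses are not known exactly. Their poses are not given: they have to be found in the camera images.
- rack: Drip rack, fixed: square steel tray 160 x 160 mm, rim 12 mm high, holding two crossed layers of fixed dark wooden slats, each 130 x 20 x 16 mm: lower layer two slats along the rack's x axis, upper layer two along its y axis, centred at x = +55 and -55 mm, tops 36 mm above the counter. Origin: centre of the tray's underside, on the counter, z up.
- rack_top (a point): Centre of the rack at the top of its upper fixed slats, 36 mm above the counter. The missing top layer rests at this height: two slats along the rack's x axis, centred at x = 0, y = +55 and -55 mm (outer sides flush with the ends of the slats below); its top is then 52 mm above the counter.
- slat_a: Loose pale wooden slat, 130 x 20 x 16 mm (length along its x axis, 16 mm high), about 35 g, lying on the counter. Origin: centre of its underside.
- slat_b: The other loose pale wooden slat, the same as slat_a.
- basket: Loose round steel brew basket, open-topped, rim 116 mm and bottom 96 mm across, 66 mm high, 0.2 to 0.4 kg, with an arched handle: its level black top bar, 116 x 12 x 12 mm, runs along the basket's x axis over the middle, centred 112 mm above the underside, 40 mm of free space below it. Origin: centre of its underside, z up.
- basket_grip (a point): Middle of the basket handle's bar, 112 mm straight above the centre of the basket's underside; the mass hangs centrally below it.
- crate: Green open glass crate, fixed to the counter between basket and rack, 280 mm (its x) x 120 mm (its y) x 90 mm high, with three compartments. The glasses in it stand up to 110 mm above the counter. Origin: centre of its underside.
- glass_a: Drinking glass standing in one end compartment of the crate, 64 mm across, 105 mm high; leave alone. Origin: centre of its underside.
- glass_b: Drinking glass in the crate's other end compartment, same as glass_a; leave alone.
- mug: White mug, 80 mm across, 85 mm high, standing on the counter; leave alone. Origin: centre of its underside.
- jug: Small steel milk jug, 76 mm across plus handle, 95 mm high, standing on the counter; leave alone. Origin: centre of its underside.
There are look-alikes about, which are no part of the job. Leave any pink or red look-alike of the slat_a alone.

How it is judged:
By the outcome, as a careful person would: the job done as asked, in the order asked, and still so for the second after the job is handed in, while the arm keeps its last pose, push and grip.
It also fails if it takes over 72 s, if anything falls off the work surface, if the arm or the gripper's body presses on something with over 40 N, if the wrist force passes 120 N, or if a joint passes its speed limit or range.

## Working session

There is one attempt and no reset: what is moved stays moved. The work goes in short steps, Python scripts to look and compute and a shell command to move; the robot and the scene stay as the last step left them, time stands still between calls to the robot, and variables do not carry over. Pictures are saved under pics/ and viewed, about 8 in all and at most 12, crops included, and the job is handed in when it is done.

```bash
ls; mkdir -p pics; python3 - <<'E'
from cell import manip
import cv2
for n in("scene","top"):
    c=manip.camera(n); cv2.imwrite(f"pics/{n}0.png",c["image"][:,:,::-1])
    print(n,{k:v for k,v in c.items() if k!="image"})
print(manip.read_state(), manip.tcp_to_grasp)
E
```

```text
pics
scene {'fx': 370.11816667563505, 'fy': 370.11816667563505, 'cx': 317.836454600589, 'cy': 199.05821236392816, 'k1': -0.031757202826999814, 'eye': array([905.62913996, 540.87910287, 688.58707477]), 'attitude': array([0.79827343, 0.01541849, 2.46184188])}
top {'fx': 502.2597318517125, 'fy': 502.2597318517125, 'cx': 312.9109148140126, 'cy': 193.91331739125445, 'k1': -0.058225828876626855, 'eye': array([ 373.8307741 ,   34.18162508, 1312.512279  ]), 'attitude': array([ 0.1296471 ,  0.0062957 , -1.59454447])}
{'clock': 0.1, 'joints': array([ 1.15941045e+00,  3.00389503e-01,  1.52148675e+00,  3.83539248e-06,
        1.32068164e+00, -6.65614836e-02]), 'qd': array([-1.70194280e-03,  5.67004506e-04, -3.85275577e-03,  1.57422864e-03,
       -5.19200130e-04, -5.62038297e-05]), 'effort': array([ 1.12407946e-03, -5.32641363e+01, -3.53281510e+01,  7.09531526e-02,
        2.35219148e-02, -4.41467603e-05]), 'eef_pos': array([185.81212158, 517.43118641, 204.97098687]), 'eef_rot': array([ 3.07118227,  1.56983108, -1.98603205]), 'wrist_force': array([ 0.49688818,  0.73600248, -0.87945725]), 'moment': array([ 0.01315508, -0.02357001, -0.05160289]), 'finger_gap': 93.87524596764003} 18.8
```

View pics/top0.png

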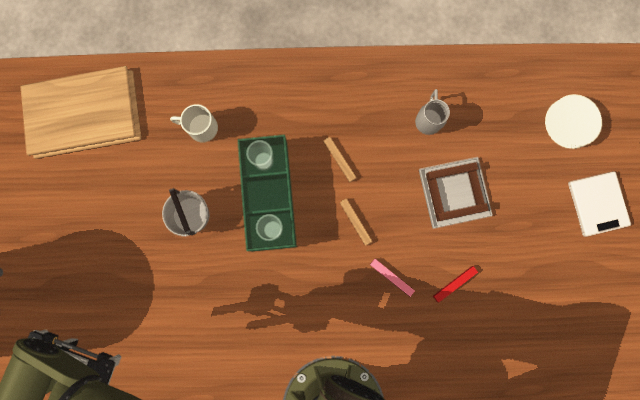

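View pics/scene0.png

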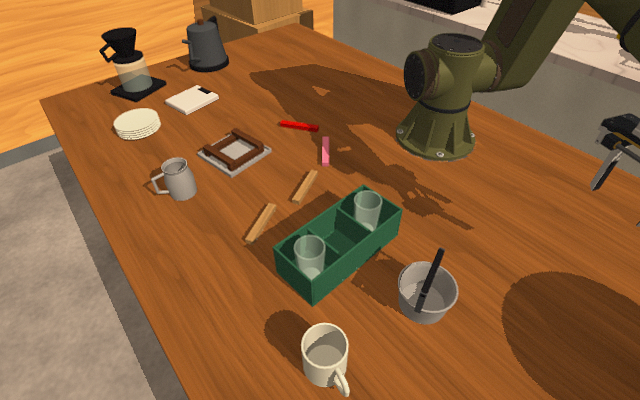

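The top view shows the pale slats at (341,159) and (356,222). The look-alikes are pink at (392,278) and red at (457,283); the cutting board at (82,112) is also pale. The rack is at (457,193), basket at (186,213) with a black bar, crate at (267,193), mug at (198,122) and jug at (433,115). I choose the two pale slats between the crate and the rack.

```bash
cat > h.py <<'E'
import numpy as np, cv2
from scipy.spatial.transform import Rotation as R
from cell import manip
class Cam:
    def __init__(s,n):
        c=manip.camera(n); s.im=np.ascontiguousarray(c["image"]); s.K=np.array([[c["fx"],0,c["cx"]],[0,c["fy"],c["cy"]],[0,0,1]])
        s.d=np.array([c["k1"],0,0,0]); s.eye=np.array(c["eye"]); s.R=R.from_euler("xyz",c["attitude"]).as_matrix()
    def on(s,px,z):
        p=cv2.undistortPoints(np.float64(px).reshape(-1,1,2),s.K,s.d).reshape(-1,2)
        d=np.c_[p[:,0],-p[:,1],-np.ones(len(p))]@s.R.T
        return s.eye+d*((z-s.eye[2])/d[:,2])[:,None]
    def px(s,P):
        q=(np.float64(P).reshape(-1,3)-s.eye)@s.R*[1,-1,-1]
        return cv2.projectPoints(q,np.zeros(3),np.zeros(3),s.K,s.d)[0].reshape(-1,2)
    def hsv(s): return cv2.cvtColor(s.im,cv2.COLOR_RGB2HSV)
def rect(cam,mask,z):
    "largest blob -> world rectangle at z: centre, (long,short), yaw of long axis deg"
    cs,_=cv2.findContours(mask.astype(np.uint8),cv2.RETR_EXTERNAL,cv2.CHAIN_APPROX_NONE)
    c=max(cs,key=cv2.contourArea); w=cam.on(c.reshape(-1,2),z)[:,:2]
    (x,y),(a,b),t=cv2.minAreaRect(w.astype(np.float32))
    if a<b: a,b,t=b,a,t+90
    return np.round([x,y,a,b,(t+90)%180-90],1)
def roi(m,x0,x1,y0,y1):
    o=np.zeros_like(m); o[y0:y1,x0:x1]=m[y0:y1,x0:x1]; return o
E
python3 - <<'E'
from h import *
t=Cam("top"); H=t.hsv()
for p in [(341,159),(356,222),(300,300),(457,163),(490,190),(457,193),(180,210),(190,195)]: print(p,H[p[1],p[0]])
a=cv2.resize(t.im[125:250,315:500],None,fx=4,fy=4,interpolation=cv2.INTER_CUBIC)
b=cv2.resize(t.im[180:245,150:230],None,fx=4,fy=4,interpolation=cv2.INTER_CUBIC)
a=a[:,:]; c=np.zeros((600,800,3),np.uint8); c[:500,:740]=a; cv2.imwrite("pics/c1.png",c[:500,:740,::-1]); cv2.imwrite("pics/c2.png",b[:,:,::-1])
E
```

```text
(341, 159) [ 16 132 219]
(356, 222) [ 15 135 214]
(300, 300) [ 12 162 107]
(457, 163) [ 19  45 166]
(490, 190) [ 12 162 143]
(457, 193) [ 18  39 203]
(180, 210) [ 4 74 48]
(190, 195) [ 18  50 123]
```

View pics/c1.png

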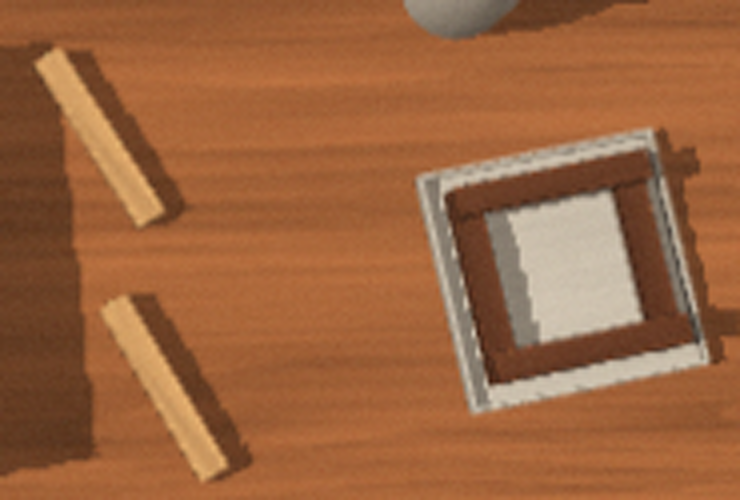

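The crop shows the pale slats clearly. The rack's dark slats at the image top and bottom look full length, so they should be the upper layer. I'll check that in the scene view and measure.

```bash
python3 - <<'E'
from h import *
t=Cam("top"); H=t.hsv().astype(int); s=Cam("scene"); S=s.hsv().astype(int)
pale=(H[...,2]>170)&(H[...,1]<155)&(H[...,1]>90)
print("slatA",rect(t,roi(pale,318,365,130,190),16)); print("slatB",rect(t,roi(pale,335,380,192,250),16))
pS=(S[...,2]>150)&(S[...,1]<160)&(S[...,1]>90)
print("scene",rect(s,roi(pS,285,322,165,207),16),rect(s,roi(pS,240,282,200,246),16))
tray=((H[...,1]<80))
dark=(H[...,2]<120)&(H[...,1]>100)
print("tray rim",rect(t,roi(tray,412,500,150,235),12))
# basket bar
blk=(H[...,2]<50); print("bar top",rect(t,roi(blk,165,195,185,240),118), rect(t,roi(blk,165,195,185,240),112))
bS=(S[...,2]<50)&(S[...,1]<140)
print("bar scene",rect(s,roi(bS,410,450,245,315),118),rect(s,roi(bS,410,450,245,315),112))
grn=(H[...,0]>60)&(H[...,0]<95)&(H[...,1]>90); print("crate",rect(t,roi(grn,225,310,125,260),90))
a=cv2.resize(s.im[120:180,190:280],None,fx=5,fy=5,interpolation=cv2.INTER_CUBIC)
b=cv2.resize(s.im[235:330,385:470],None,fx=4,fy=4,interpolation=cv2.INTER_CUBIC)
c=np.zeros((390,800,3),np.uint8); c[:300,:450]=a; c[:380,455:795]=b; cv2.imwrite("pics/c3.png",c[:,:,::-1])
E
```

```text
slatA [634.7 -32.3 129.3  21.9  30.4]
slatB [468.6 -68.9 130.   21.4  29.1]
scene [473.4 -65.4 134.3  25.6  28.6] [635.7 -29.9 128.5  27.2  30.5]
tray rim [ 539.6 -334.   162.   159.9  -79.8]
bar top [497.9 358.8 103.3  17.   17. ] [498.5 360.4 103.9  17.1  17. ]
bar scene [499.  360.6 108.8  11.3  21.7] [494.7 358.7 110.   11.5  21.7]
crate [542.5 112.8 161.6  81.5 -31.4]
```

View pics/c3.png

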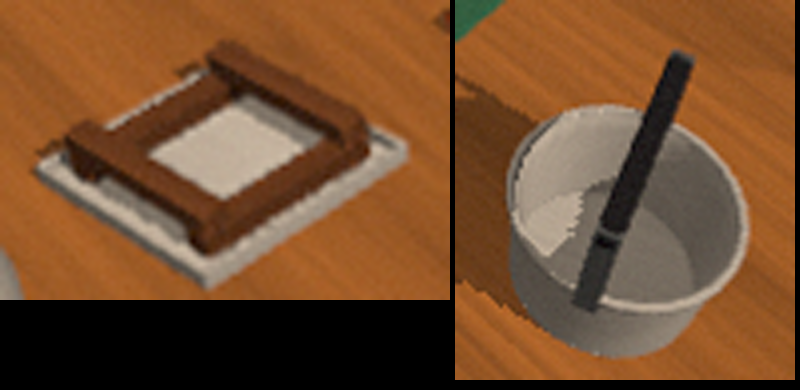

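The scene crop shows the raised dark slats running parallel to the jug-side edge, from (75,135) to (215,240) and from (220,55) to (360,130). So the rack's y axis is near world yaw 100° and the top slats go along yaw about 10°.

```bash
cat >> h.py <<'E'
def plan(x,y,z,jaw=None):
    "print move to TCP x,y,z, jaw axis yaw (deg, mod 180) in row units"
    s=manip.read_state(); M=R.from_euler("xyz",s["eef_rot"]).as_matrix()
    d=M.T@(np.array([x,y,z])-s["eef_pos"])/40
    now=np.degrees(np.arctan2(M[1,2],M[0,2])); 
    tr=0 if jaw is None else -((jaw-now+90)%180-90)/6
    print("t",round(s["clock"],2),"pos",s["eef_pos"].round(1),"jaw",now.round(2),"gap",round(s["finger_gap"],1),"F",s["wrist_force"].round(1),"j6",s["joints"][5].round(2))
    print("  tx %.3f ty %.3f tz %.3f turn %.3f"%(*d,tr))
E
python3 - <<'E'
from h import *
s=Cam("scene"); S=s.hsv().astype(int)
print("tray scene",rect(s,roi(S[...,1]<80,192,276,125,177),6))
t=Cam("top"); Q=cv2.boxPoints(((539.6,-334),(160,160),10.2)); print(s.px(np.c_[Q,np.full(4,12)]).round(1), s.px(np.c_[Q,np.zeros(4)]).round(1))
m=roi(S[...,1]<80,192,276,125,177); c=max(cv2.findContours(m.astype(np.uint8),0,1)[0],key=cv2.contourArea).reshape(-1,2)
print([c[i] for i in (c[:,0].argmin(),c[:,0].argmax(),c[:,1].argmin(),c[:,1].argmax())])
plan(634.7,-32.3,120,30.4+90); plan(468.6,-68.9,120,29.1+90)
E
```

```text
tray scene [ 540.9 -336.7  172.6  164.2  -79.3]
[[271.5 148.4]
 [237.5 129.8]
 [197.1 152.7]
 [230.7 174.6]] [[271.8 151.6]
 [238.1 132.8]
 [198.  155.8]
 [231.5 177.8]]
[array([197, 153], dtype=int32), array([270, 151], dtype=int32), array([264, 146], dtype=int32), array([230, 176], dtype=int32)]
t 0.35 pos [185.9 517.6 205.3] jaw 70.24 gap 94.1 F [0.1 0.7 1.1] j6 -0.07
  tx 2.136 ty -15.206 tz -9.144 turn -8.359
t 0.35 pos [185.9 517.6 205.3] jaw 70.24 gap 94.1 F [0.1 0.7 1.1] j6 -0.07
  tx 2.136 ty -11.607 tz -11.409 turn -8.143
```

```bash
python3 -m jog '[{"grip":0.5,"ty":-9.5,"tz":-5.7,"turn":-8.36},{"grip":0.5,"ty":-9.5,"tz":-5.7,"turn":-8.36},{"grip":0.5,"ty":-9.5,"tz":-5.7,"turn":-8.36},{"grip":0.5,"ty":-9.5,"tz":-5.7,"turn":-8.36},{"grip":0.5,"ty":-9.5,"tz":-5.7,"turn":-8.36},{"grip":0.5,"ty":-9.5,"tz":-5.7,"turn":-8.36},{"grip":0.5,"ty":-9.5,"tz":-5.7,"turn":-8.36},{"grip":0.5,"ty":-9.5,"tz":-5.7,"turn":-8.36},{"grip":0.5,"ty":-9.5,"tz":-5.7,"turn":-8.36},{"grip":0.5,"ty":-9.5,"tz":-5.7,"turn":-8.36},{"grip":0.5,"ty":-9.5,"tz":-5.7,"turn":-8.36},{"grip":0.5,"ty":-9.5,"tz":-5.7,"turn":-8.36}]' 20; python3 -c "
from h import *
plan(634.7,-32.3,100,120.4)"
```

```text
t 0.35 pos [185.9 517.6 205.3] jaw 70.24 gap 94.1 F [0.1 0.7 1.1] j6 -0.07
  tx 2.636 ty -15.206 tz -9.144 turn -8.359$[0]: bad value
```

```bash
python3 -m jog '[{"grip":0.5,"tx":0,"ty":-1,"tz":-0.6,"turn":-0.9}]' 20; python3 -m jog --help | head -20
```

```text
clock: 0.43
eef_pos: [209.9, 487.7, 205.0]
eef_rot: [1.235, 1.57, 2.555]
wrist_force: [1.1, -0.1, -0.0]
finger_gap: 90.1invalid input: not JSON, or not a number
```

```bash
python3 -m jog '[{"grip":0.5,"tx":0,"ty":-9,"tz":-5.4,"turn":-7.4},{"grip":0.5,"tx":0,"ty":-9,"tz":-5.4,"turn":-7.4},{"grip":0.5,"tx":0,"ty":-9,"tz":-5.4,"turn":-7.4},{"grip":0.5,"tx":0,"ty":-9,"tz":-5.4,"turn":-7.4},{"grip":0.5,"tx":0,"ty":-9,"tz":-5.4,"turn":-7.4},{"grip":0.5,"tx":0,"ty":-9,"tz":-5.4,"turn":-7.4},{"grip":0.5,"tx":0,"ty":-9,"tz":-5.4,"turn":-7.4},{"grip":0.5,"tx":0,"ty":-9,"tz":-5.4,"turn":-7.4},{"grip":0.5,"tx":0,"ty":-9,"tz":-5.4,"turn":-7.4},{"grip":0.5,"tx":0,"ty":-9,"tz":-5.4,"turn":-7.4},{"grip":0.5,"tx":0,"ty":-9,"tz":-5.4,"turn":-7.4}]'; python3 -c "
from h import *
plan(634.7,-32.3,100,120.4)"
```

```text
clock: 1.35
eef_pos: [509.0, 184.5, 205.5]
eef_rot: [-2.333, 1.57, -0.239]
wrist_force: [0.6, 0.5, 0.2]
finger_gap: 46.7
t 1.35 pos [509.  184.5 205.5] jaw 119.99 gap 46.7 F [0.6 0.5 0.2] j6 -1.81
  tx 2.639 ty -0.011 tz -6.264 turn -0.068
```

```bash
python3 -m jog '[{"grip":0.5,"tx":0,"ty":-0.01,"tz":-6.26,"turn":-0.07},{"grip":0.5,"tx":0,"ty":-0.01,"tz":-6.26,"turn":-0.07},{"grip":0.5,"tx":0,"ty":-0.01,"tz":-6.26,"turn":-0.07},{"grip":0.5,"tx":0,"ty":-0.01,"tz":-6.26,"turn":-0.07},{"grip":0.5,"tx":0,"ty":-0.01,"tz":-6.26,"turn":-0.07},{"grip":0.5,"tx":0,"ty":-0.01,"tz":-6.26,"turn":-0.07},{"grip":0.5,"tx":0,"ty":-0.01,"tz":-6.26,"turn":-0.07},{"grip":0.5,"tx":1.5,"ty":-0.01,"tz":-6.26,"turn":-0.07},{"grip":0.5,"tx":2.6,"ty":-0.01,"tz":-6.26,"turn":-0.07},{"grip":0.5,"tx":3.5,"ty":-0.01,"tz":-6.26,"turn":-0.07},{"grip":0.5,"tx":4.2,"ty":-0.01,"tz":-6.26,"turn":-0.07},{"grip":0.5,"tx":4.2,"ty":-0.01,"tz":-6.26,"turn":-0.07}]'; python3 - <<'E'
from h import *
plan(634.7,-32.3,3,120.4)
t=Cam("top"); s=Cam("scene")
u,v=t.px([[634.7,-32.3,20]])[0].astype(int); p,q=s.px([[634.7,-32.3,20]])[0].astype(int)
f=lambda im,u,v:cv2.resize(im[max(v-40,0):v+40,max(u-50,0):u+50],None,fx=4,fy=4)
cv2.imwrite("pics/g1.png",np.hstack([f(t.im,u,v),f(s.im,p,q)])[:,:,::-1])
E
```

```text
clock: 2.35
eef_pos: [628.9, -29.1, 29.4]
eef_rot: [0.929, 1.559, 3.032]
wrist_force: [-0.5, -0.2, -1.2]
finger_gap: 46.8
t 2.35 pos [628.9 -29.1  29.4] jaw 120.46 gap 46.8 F [-0.5 -0.2 -1.2] j6 -2.21
  tx 0.659 ty -0.089 tz -0.147 turn 0.010
```

View pics/g1.png

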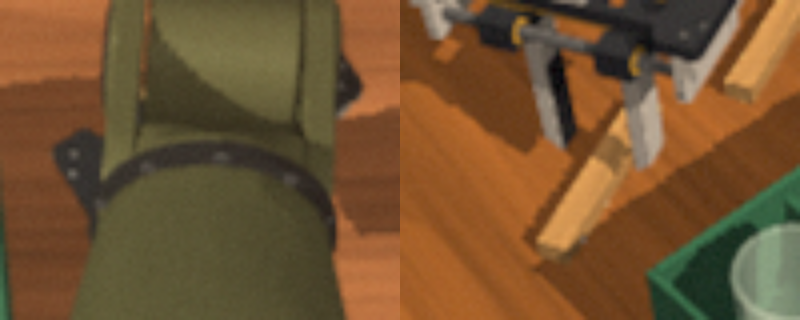

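The scene half shows the two fingers, at about (555,140) and (645,155), straddling the slat. Next I settle, then go down.

```bash
python3 -m jog '[{"grip":0.5,"tx":0,"ty":0,"tz":0,"turn":0},{"grip":0.5,"tx":0,"ty":0,"tz":0,"turn":0}]'; python3 -c "
from h import *
plan(634.7,-32.3,3,120.4)"
```

```text
clock: 2.62
eef_pos: [634.8, -29.8, 40.8]
eef_rot: [-2.218, 1.566, -0.115]
wrist_force: [0.4, -0.2, 0.2]
finger_gap: 47.0
t 2.62 pos [634.8 -29.8  40.8] jaw 120.47 gap 47.0 F [ 0.4 -0.2  0.2] j6 -2.21
  tx 0.944 ty 0.037 tz -0.051 turn 0.012
```

```bash
python3 -m jog '[{"grip":0.5,"tx":0.3,"ty":0.04,"tz":-0.05,"turn":0},{"grip":0.5,"tx":0.6,"ty":0.04,"tz":-0.05,"turn":0},{"grip":0.5,"tx":0.8,"ty":0.04,"tz":-0.05,"turn":0},{"grip":0.5,"tx":0.94,"ty":0.04,"tz":-0.05,"turn":0},{"grip":0.5,"tx":0.94,"ty":0.04,"tz":-0.05,"turn":0},{"grip":0.5,"tx":0.94,"ty":0.04,"tz":-0.05,"turn":0}]'; python3 -c "
from h import *
plan(634.7,-32.3,3,120.4)"
```

```text
clock: 3.12
eef_pos: [632.3, -32.3, 0.2]
eef_rot: [1.066, 1.569, -3.114]
wrist_force: [-8.5, 0.4, 14.5]
finger_gap: 47.0
t 3.12 pos [ 6.323e+02 -3.230e+01  2.000e-01] jaw 120.47 gap 47.0 F [-8.5  0.4 14.5] j6 -2.21
  tx -0.069 ty -0.051 tz -0.032 turn 0.011
```

```bash
python3 -m jog '[{"grip":0.5,"tx":-0.1,"ty":0,"tz":0,"turn":0},{"grip":0.5,"tx":-0.1,"ty":0,"tz":0,"turn":0},{"grip":0.5,"tx":-0.1,"ty":0,"tz":0,"turn":0},{"grip":0.5,"tx":-0.1,"ty":0,"tz":0,"turn":0}]'; python3 -c "
from h import *
plan(634.7,-32.3,3,120.4)"
```

```text
clock: 3.45
eef_pos: [632.8, -32.2, 3.5]
eef_rot: [1.048, 1.571, -3.133]
wrist_force: [-0.7, -0.6, 0.8]
finger_gap: 47.2
t 3.45 pos [632.8 -32.2   3.5] jaw 120.47 gap 47.2 F [-0.7 -0.6  0.8] j6 -2.21
  tx 0.011 ty -0.041 tz -0.026 turn 0.011
```

```bash
python3 -m jog '[{"grip":0.5,"tx":0,"ty":-0.04,"tz":-0.03,"turn":0},{"grip":0,"tx":0,"ty":-0.04,"tz":-0.03,"turn":0},{"grip":0,"tx":0,"ty":-0.04,"tz":-0.03,"turn":0},{"grip":0,"tx":0,"ty":-0.04,"tz":-0.03,"turn":0},{"grip":0,"tx":0,"ty":-0.04,"tz":-0.03,"turn":0},{"grip":0,"tx":0,"ty":-0.04,"tz":-0.03,"turn":0},{"grip":0,"tx":-0.4,"ty":-0.04,"tz":-0.03,"turn":0},{"grip":0,"tx":-1.2,"ty":-0.04,"tz":-0.03,"turn":0},{"grip":0,"tx":-2,"ty":-0.04,"tz":-0.03,"turn":0},{"grip":0,"tx":-2.5,"ty":-0.04,"tz":-0.03,"turn":0},{"grip":0,"tx":-2.5,"ty":-0.04,"tz":-0.03,"turn":0},{"grip":0,"tx":-2.5,"ty":-0.04,"tz":-0.03,"turn":0}]' 25; python3 -c "
from h import *
plan(549.3,-388.1,105,100.2);plan(529.9,-279.9,105,100.2)"
```

```text
clock: 4.45
eef_pos: [635.1, -32.5, 104.6]
eef_rot: [-2.195, 1.569, -0.093]
wrist_force: [-0.8, -0.2, -1.0]
finger_gap: 20.0
t 4.45 pos [635.1 -32.5 104.6] jaw 120.46 gap 20.0 F [-0.8 -0.2 -1. ] j6 -2.21
  tx -0.013 ty 6.357 tz -6.575 turn 3.377
t 4.45 pos [635.1 -32.5 104.6] jaw 120.46 gap 20.0 F [-0.8 -0.2 -1. ] j6 -2.21
  tx -0.014 ty 5.403 tz -3.997 turn 3.377
```

```bash
python3 -m jog '[{"grip":0,"tx":0,"ty":0.6,"tz":-0.6,"turn":0.5},{"grip":0,"tx":0,"ty":1.3,"tz":-1.3,"turn":1},{"grip":0,"tx":0,"ty":2,"tz":-2,"turn":1.5},{"grip":0,"tx":0,"ty":2.7,"tz":-2.7,"turn":2},{"grip":0,"tx":0,"ty":3.4,"tz":-3.4,"turn":2.5},{"grip":0,"tx":0,"ty":4.1,"tz":-4.1,"turn":3},{"grip":0,"tx":0,"ty":4.8,"tz":-4.8,"turn":3.38},{"grip":0,"tx":0,"ty":5.4,"tz":-5.5,"turn":3.38},{"grip":0,"tx":0,"ty":5.9,"tz":-6.1,"turn":3.38},{"grip":0,"tx":0,"ty":6.2,"tz":-6.4,"turn":3.38},{"grip":0,"tx":0,"ty":6.36,"tz":-6.57,"turn":3.38},{"grip":0,"tx":0,"ty":6.36,"tz":-6.57,"turn":3.38}]';python3 -m jog '[{"grip":0,"tx":0,"ty":0,"tz":0,"turn":0},{"grip":0,"tx":0,"ty":0,"tz":0,"turn":0},{"grip":0,"tx":0,"ty":0,"tz":0,"turn":0}]'; cat >> h.py <<'E'
def slat(cam,z,x,y,r=85):
    H=cam.hsv().astype(int); m=(H[...,2]>140)&(H[...,1]<165)&(H[...,1]>85)&(H[...,0]>10)&(H[...,0]<20)
    u,v=cam.px([[x,y,z]])[0]; k=np.zeros(m.shape,np.uint8); cv2.circle(k,(int(u),int(v)),int(r*.38),1,-1); return m&(k>0)
E
python3 - <<'E'
from h import *
plan(549.3,-388.1,39.5,100.2)
t=Cam("top"); s=Cam("scene")
f=lambda c:cv2.resize(c.im[(v:=int(c.px([[549,-360,80]])[0][1]))-40:v+40,(u:=int(c.px([[549,-360,80]])[0][0]))-50:u+50],None,fx=4,fy=4)
cv2.imwrite("pics/p1.png",np.hstack([f(t),f(s)])[:,:,::-1])
E
```

```text
clock: 5.45
eef_pos: [548.0, -388.6, 102.5]
eef_rot: [0.732, 1.569, 2.479]
wrist_force: [-1.0, 0.6, 0.1]
finger_gap: 19.9
clock: 5.7
eef_pos: [549.4, -386.4, 103.9]
eef_rot: [0.134, 1.571, 1.884]
wrist_force: [0.4, 0.6, -0.1]
finger_gap: 19.6
t 5.7 pos [ 549.4 -386.4  103.9] jaw 100.29 gap 19.6 F [ 0.4  0.6 -0.1] j6 -2.42
  tx 1.609 ty 0.011 tz -0.041 turn 0.015
```

View pics/p1.png

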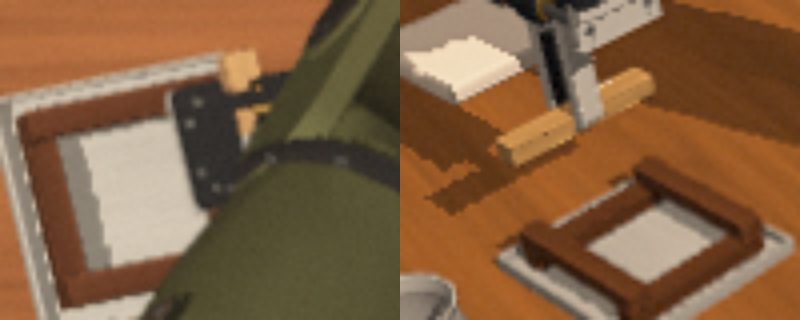

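The slat is held level and square in the jaws over the far slot, with its ends at about (520,150) and (645,80) in the scene half. I lower it now.

```bash
python3 -m jog '[{"grip":0,"tx":0.4,"ty":0,"tz":0,"turn":0},{"grip":0,"tx":0.9,"ty":0,"tz":0,"turn":0},{"grip":0,"tx":1.3,"ty":0,"tz":0,"turn":0},{"grip":0,"tx":1.48,"ty":0,"tz":0,"turn":0},{"grip":0,"tx":1.48,"ty":0,"tz":0,"turn":0},{"grip":0,"tx":1.48,"ty":0,"tz":0,"turn":0},{"grip":0,"tx":1.48,"ty":0,"tz":0,"turn":0},{"grip":0,"tx":1.48,"ty":0,"tz":0,"turn":0}]'; python3 -c "
from h import *
plan(549.3,-388.1,39.5,100.2)"
```

```text
clock: 6.47
eef_pos: [549.3, -388.2, 45.9]
eef_rot: [-2.41, 1.569, -0.661]
wrist_force: [-0.1, 0.2, -0.1]
finger_gap: 19.9
t 6.47 pos [ 549.3 -388.2   45.9] jaw 100.19 gap 19.9 F [-0.1  0.2 -0.1] j6 -2.42
  tx 0.161 ty -0.001 tz 0.004 turn -0.002
```

```bash
python3 -m jog '[{"grip":0,"tx":0.08,"ty":0,"tz":0,"turn":0},{"grip":0,"tx":0.14,"ty":0,"tz":0,"turn":0},{"grip":0,"tx":0.16,"ty":0,"tz":0,"turn":0},{"grip":0,"tx":0.16,"ty":0,"tz":0,"turn":0},{"grip":0,"tx":0.16,"ty":0,"tz":0,"turn":0}]'; python3 - <<'E'
from h import *
plan(549.3,-388.1,39.5,100.2)
s=Cam("scene"); c=np.array([539.6,-334]); a=np.radians(10.2); X=np.array([np.cos(a),np.sin(a)]); Y=np.array([-X[1],X[0]])
im=cv2.resize(s.im[110:190,185:285],None,fx=8,fy=8,interpolation=cv2.INTER_CUBIC)[40:640]
Q=[c+X*i*65-Y*j for i,j in((-1,45),(1,45),(1,65),(-1,65))]
p=(s.px([[*q,52] for q in Q])-[185,110]+.5)*8-[0,40]
cv2.polylines(im,[p.astype(np.int32)],True,(0,255,255),1); cv2.imwrite("pics/p2.png",im[:,:,::-1])
E
```

```text
clock: 6.88
eef_pos: [549.0, -388.1, 39.6]
eef_rot: [-2.417, 1.57, -0.668]
wrist_force: [-3.3, 2.5, 10.6]
finger_gap: 20.0
t 6.88 pos [ 549.  -388.1   39.6] jaw 100.18 gap 20.0 F [-3.3  2.5 10.6] j6 -2.42
  tx 0.004 ty -0.007 tz -0.000 turn -0.003
```

View pics/p2.png

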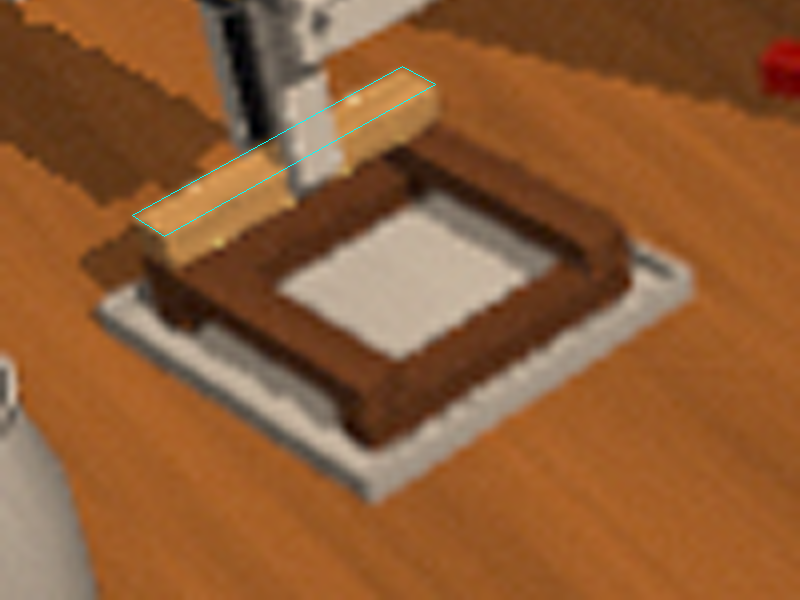

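The slat rests on the fixed slats with 10 N contact, and its outline at (135,215)-(435,85) matches the predicted spot. I release it and go for slat B.

```bash
python3 -m jog '[{"grip":0,"tx":-0.03,"ty":0,"tz":0,"turn":0},{"grip":0,"tx":-0.03,"ty":0,"tz":0,"turn":0},{"grip":0.45,"tx":-0.03,"ty":0,"tz":0,"turn":0},{"grip":0.45,"tx":-0.03,"ty":0,"tz":0,"turn":0},{"grip":0.45,"tx":-0.03,"ty":0,"tz":0,"turn":0},{"grip":0.45,"tx":-0.03,"ty":0,"tz":0,"turn":0},{"grip":0.45,"tx":-0.5,"ty":0,"tz":0,"turn":0},{"grip":0.45,"tx":-1.4,"ty":0,"tz":0,"turn":0},{"grip":0.45,"tx":-2,"ty":0,"tz":0,"turn":0},{"grip":0.45,"tx":-2,"ty":0,"tz":0,"turn":0},{"grip":0.45,"tx":-2,"ty":0,"tz":0,"turn":0},{"grip":0.45,"tx":-2,"ty":0,"tz":0,"turn":0}]'; python3 - <<'E'
from h import *
plan(468.6,-68.9,120,119.1)
t=Cam("top"); H=t.hsv().astype(int)
pale=(H[...,2]>170)&(H[...,1]<155)&(H[...,1]>90)
print("slatB",rect(t,roi(pale,335,380,192,250),16))
E
```

```text
clock: 7.93
eef_pos: [548.4, -387.7, 117.1]
eef_rot: [0.731, 1.569, 2.48]
wrist_force: [-0.3, 0.7, -1.1]
finger_gap: 42.1
t 7.93 pos [ 548.4 -387.7  117.1] jaw 100.18 gap 42.1 F [-0.3  0.7 -1.1] j6 -2.42
  tx -0.063 ty 0.555 tz 8.197 turn -3.153
slatB [468.4 -69.  130.4  21.5  29.1]
```

```bash
python3 -m jog '[{"grip":0.45,"tx":0,"ty":0.1,"tz":0.9,"turn":-0.5},{"grip":0.45,"tx":0,"ty":0.2,"tz":1.9,"turn":-1},{"grip":0.45,"tx":0,"ty":0.3,"tz":2.9,"turn":-1.5},{"grip":0.45,"tx":0,"ty":0.4,"tz":3.9,"turn":-2},{"grip":0.45,"tx":0,"ty":0.5,"tz":4.9,"turn":-2.5},{"grip":0.45,"tx":0,"ty":0.55,"tz":5.9,"turn":-3.15},{"grip":0.45,"tx":0,"ty":0.55,"tz":6.8,"turn":-3.15},{"grip":0.45,"tx":0,"ty":0.55,"tz":7.6,"turn":-3.15},{"grip":0.45,"tx":0.2,"ty":0.55,"tz":8.1,"turn":-3.15},{"grip":0.45,"tx":0.8,"ty":0.55,"tz":8.2,"turn":-3.15},{"grip":0.45,"tx":1.5,"ty":0.55,"tz":8.2,"turn":-3.15},{"grip":0.45,"tx":1.9,"ty":0.55,"tz":8.2,"turn":-3.15}]';  python3 -m jog '[{"grip":0.45,"tx":0,"ty":0,"tz":0,"turn":0},{"grip":0.45,"tx":0,"ty":0,"tz":0,"turn":0},{"grip":0.45,"tx":0,"ty":0,"tz":0,"turn":0},{"grip":0.45,"tx":0,"ty":0,"tz":0,"turn":0},{"grip":0.45,"tx":0,"ty":0,"tz":0,"turn":0}]'; python3 -c "
from h import *
plan(468.4,-69,3.5,119.1)"
```

```text
clock: 8.98
eef_pos: [467.5, -68.1, 39.2]
eef_rot: [0.84, 1.567, 2.919]
wrist_force: [0.0, -0.7, 0.4]
finger_gap: 42.3
clock: 9.4
eef_pos: [469.6, -69.2, 43.1]
eef_rot: [-2.311, 1.569, -0.233]
wrist_force: [0.6, 0.2, 0.3]
finger_gap: 42.4
t 9.4 pos [469.6 -69.2  43.1] jaw 119.07 gap 42.4 F [0.6 0.2 0.3] j6 -2.3
  tx 0.991 ty 0.025 tz 0.020 turn -0.005
```

```bash
python3 -m jog '[{"grip":0.45,"tx":0.4,"ty":0.02,"tz":0.02,"turn":0},{"grip":0.45,"tx":0.75,"ty":0.02,"tz":0.02,"turn":0},{"grip":0.45,"tx":0.93,"ty":0.02,"tz":0.02,"turn":0},{"grip":0.45,"tx":0.98,"ty":0.02,"tz":0.02,"turn":0},{"grip":0.45,"tx":0.98,"ty":0.02,"tz":0.02,"turn":0},{"grip":0.45,"tx":0.98,"ty":0.02,"tz":0.02,"turn":0},{"grip":0.45,"tx":0.98,"ty":0.02,"tz":0.02,"turn":0}]';  python3 -c "
from h import *
plan(468.4,-69,3.5,119.1)"
```

```text
clock: 9.98
eef_pos: [468.5, -68.8, 3.8]
eef_rot: [-2.311, 1.57, -0.233]
wrist_force: [-1.2, -0.6, 0.3]
finger_gap: 42.3
t 9.98 pos [468.5 -68.8   3.8] jaw 119.09 gap 42.3 F [-1.2 -0.6  0.3] j6 -2.3
  tx 0.007 ty 0.004 tz -0.003 turn -0.002
```

```bash
python3 -m jog '[{"grip":0,"tx":0,"ty":0,"tz":0,"turn":0},{"grip":0,"tx":0,"ty":0,"tz":0,"turn":0},{"grip":0,"tx":0,"ty":0,"tz":0,"turn":0},{"grip":0,"tx":0,"ty":0,"tz":0,"turn":0},{"grip":0,"tx":0,"ty":0,"tz":0,"turn":0},{"grip":0,"tx":-0.4,"ty":0,"tz":0,"turn":0},{"grip":0,"tx":-1.2,"ty":0,"tz":0,"turn":0},{"grip":0,"tx":-2,"ty":0,"tz":0,"turn":0},{"grip":0,"tx":-2.5,"ty":0,"tz":0,"turn":0},{"grip":0,"tx":-2.5,"ty":0,"tz":0,"turn":0},{"grip":0,"tx":-2.5,"ty":0,"tz":0,"turn":0}]' 25; python3 - <<'E'
from h import *
plan(529.9,-279.9,104,100.2)
# check first slat on the rack with both views
t=Cam("top"); H=t.hsv().astype(int); pale=(H[...,2]>150)&(H[...,1]<155)&(H[...,1]>85)&(H[...,0]>11)&(H[...,0]<20)
print("A placed",rect(t,roi(pale,455,500,150,235),52)); 
tray=H[...,1]<80; print("tray",rect(t,roi(tray,412,500,150,235),12))
f=cv2.resize(t.im[150:235,405:510],None,fx=6,fy=6,interpolation=cv2.INTER_CUBIC); cv2.imwrite("pics/p3.png",f[:,:,::-1])
E
```

```text
clock: 10.9
eef_pos: [468.3, -68.8, 103.5]
eef_rot: [-2.312, 1.569, -0.233]
wrist_force: [-0.4, -0.5, -1.2]
finger_gap: 19.6
t 10.9 pos [468.3 -68.8 103.5] jaw 119.09 gap 19.6 F [-0.4 -0.5 -1.2] j6 -2.3
  tx -0.007 ty 1.222 tz -5.361 turn 3.148
A placed [ 549.5 -387.6  126.8   25.2   12.2]
tray [ 541.  -335.9   90.6   86.8   10. ]
```

View pics/p3.png

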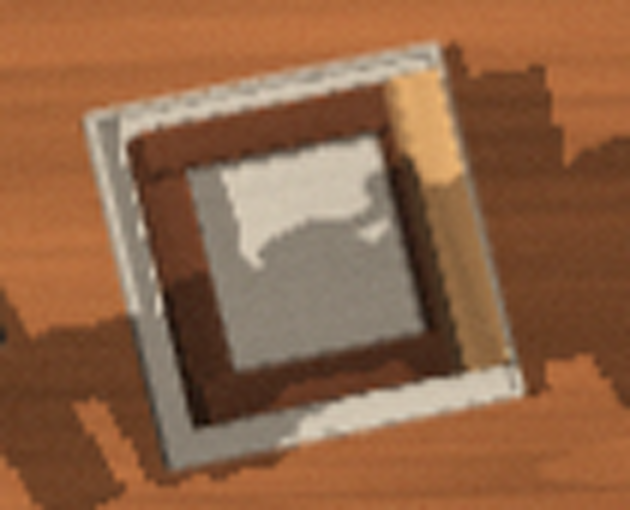

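The first slat lies at the right side of the rack, with ends at (412,75) and (485,367) flush with the dark slats. Now slat B goes to the left slot.

```bash
python3 -m jog '[{"grip":0,"tx":0,"ty":0.1,"tz":-0.6,"turn":0.4},{"grip":0,"tx":0,"ty":0.3,"tz":-1.3,"turn":0.9},{"grip":0,"tx":0,"ty":0.5,"tz":-2.1,"turn":1.4},{"grip":0,"tx":0,"ty":0.7,"tz":-2.9,"turn":1.9},{"grip":0,"tx":0,"ty":0.9,"tz":-3.7,"turn":2.4},{"grip":0,"tx":0,"ty":1.1,"tz":-4.4,"turn":2.9},{"grip":0,"tx":0,"ty":1.22,"tz":-5,"turn":3.15},{"grip":0,"tx":0,"ty":1.22,"tz":-5.36,"turn":3.15},{"grip":0,"tx":0.5,"ty":1.22,"tz":-5.36,"turn":3.15},{"grip":0,"tx":1,"ty":1.22,"tz":-5.36,"turn":3.15},{"grip":0,"tx":1.3,"ty":1.22,"tz":-5.36,"turn":3.15},{"grip":0,"tx":1.3,"ty":1.22,"tz":-5.36,"turn":3.15}]';  python3 -m jog '[{"grip":0,"tx":0,"ty":0,"tz":0,"turn":0},{"grip":0,"tx":0,"ty":0,"tz":0,"turn":0},{"grip":0,"tx":0,"ty":0,"tz":0,"turn":0},{"grip":0,"tx":0,"ty":0,"tz":0,"turn":0},{"grip":0,"tx":0,"ty":0,"tz":0,"turn":0}]'; python3 -c "
from h import *
plan(529.9,-279.9,39.9,100.2)"
```

```text
clock: 11.95
eef_pos: [527.8, -278.7, 46.9]
eef_rot: [0.841, 1.564, 2.59]
wrist_force: [0.3, -0.6, -0.7]
finger_gap: 20.0
clock: 12.37
eef_pos: [529.9, -279.9, 51.8]
eef_rot: [-2.316, 1.57, -0.567]
wrist_force: [0.9, 0.4, -0.6]
finger_gap: 19.8
t 12.37 pos [ 529.9 -279.9   51.8] jaw 100.19 gap 19.8 F [ 0.9  0.4 -0.6] j6 -2.3
  tx 0.296 ty 0.000 tz -0.000 turn -0.001
```

```bash
python3 -m jog '[{"grip":0,"tx":0.1,"ty":0,"tz":0,"turn":0},{"grip":0,"tx":0.2,"ty":0,"tz":0,"turn":0},{"grip":0,"tx":0.26,"ty":0,"tz":0,"turn":0},{"grip":0,"tx":0.3,"ty":0,"tz":0,"turn":0},{"grip":0,"tx":0.3,"ty":0,"tz":0,"turn":0},{"grip":0,"tx":0.3,"ty":0,"tz":0,"turn":0}]';  python3 -c "
from h import *
plan(529.9,-279.9,39.9,100.2)"
```

```text
clock: 12.87
eef_pos: [529.5, -279.7, 39.3]
eef_rot: [0.819, 1.57, 2.567]
wrist_force: [-2.6, 1.9, 4.6]
finger_gap: 19.7
t 12.87 pos [ 529.5 -279.7   39.3] jaw 100.18 gap 19.7 F [-2.6  1.9  4.6] j6 -2.3
  tx -0.016 ty -0.009 tz -0.006 turn -0.003
```

```bash
python3 -m jog '[{"grip":0,"tx":-0.02,"ty":0,"tz":0,"turn":0},{"grip":0.45,"tx":-0.02,"ty":0,"tz":0,"turn":0},{"grip":0.45,"tx":-0.02,"ty":0,"tz":0,"turn":0},{"grip":0.45,"tx":-0.02,"ty":0,"tz":0,"turn":0},{"grip":0.45,"tx":-0.02,"ty":0,"tz":0,"turn":0},{"grip":0.45,"tx":-0.5,"ty":0,"tz":0,"turn":0},{"grip":0.45,"tx":-1.4,"ty":0,"tz":0,"turn":0},{"grip":0.45,"tx":-2.4,"ty":0,"tz":0,"turn":0},{"grip":0.45,"tx":-3.4,"ty":0,"tz":0,"turn":0},{"grip":0.45,"tx":-4,"ty":0,"tz":0,"turn":0},{"grip":0.45,"tx":-4,"ty":0,"tz":0,"turn":0}]'; python3 - <<'E'
from h import *
plan(498,360,200,109)
t=Cam("top"); s=Cam("scene"); H=t.hsv().astype(int); S=s.hsv().astype(int)
# bar: fit centre line of dark pixels, top view
for c,A,b in((t,H,(160,200,183,240)),(s,S,(405,450,240,320))):
    m=roi((A[...,2]<60)&(A[...,1]<150),*b); k,l,st,ce=cv2.connectedComponentsWithStats(m.astype(np.uint8)); i=1+st[1:,4].argmax()
    P=np.argwhere(l==i)[:,::-1].astype(np.float32); w=c.on(P,118)[:,:2].astype(np.float32)
    vx,vy,x0,y0=cv2.fitLine(w,cv2.DIST_HUBER,0,.01,.01).ravel(); tt=(w-[x0,y0])@[vx,vy]
    print("bar line",x0,y0,np.degrees(np.arctan(vy/vx)),[(np.array([x0,y0])+q*np.array([vx,vy])).round(1) for q in(tt.min(),tt.max())])
f=cv2.resize(t.im[150:235,405:510],None,fx=4,fy=4,interpolation=cv2.INTER_CUBIC); g=cv2.resize(t.im[180:245,150:225],None,fx=5,fy=5,interpolation=cv2.INTER_CUBIC)
o=np.zeros((340,800,3),np.uint8); o[:340,:420]=f; o[:325,424:799]=g; cv2.imwrite("pics/p4.png",o[:,:,::-1])
E
```

```text
clock: 13.78
eef_pos: [531.2, -280.7, 205.2]
eef_rot: [-2.297, 1.562, -0.549]
wrist_force: [-0.4, -1.2, -0.0]
finger_gap: 42.4
t 13.78 pos [ 531.2 -280.7  205.2] jaw 100.19 gap 42.4 F [-0.4 -1.2 -0. ] j6 -2.3
  tx 0.048 ty -2.016 tz 15.913 turn -1.469
bar line 498.1546 359.5214 20.437534 [array([448.2, 340.9], dtype=float32), array([546.8, 377.7], dtype=float32)]
bar line 501.48215 362.00314 21.39409 [array([446.8, 340.6], dtype=float32), array([549.5, 380.8], dtype=float32)]
```

View pics/p4.png

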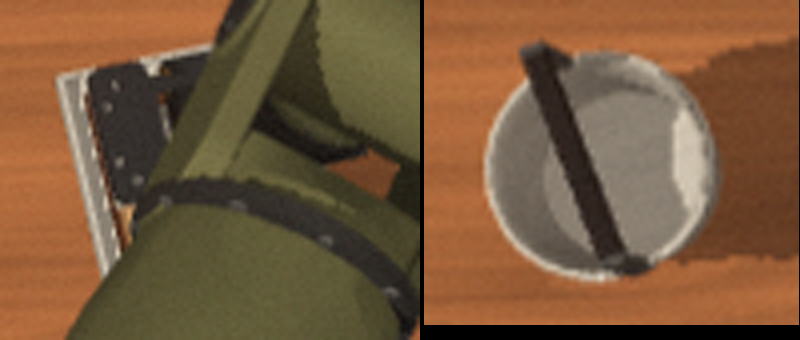

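```bash
python3 -m jog '[{"grip":0.45,"tx":0,"ty":-0.5,"tz":1,"turn":-0.4},{"grip":0.45,"tx":0,"ty":-1,"tz":2,"turn":-0.8},{"grip":0.45,"tx":0,"ty":-1.2,"tz":3,"turn":-1.2},{"grip":0.45,"tx":0,"ty":-1.4,"tz":4,"turn":-1.75},{"grip":0.45,"tx":0,"ty":-1.5,"tz":5,"turn":-1.75},{"grip":0.45,"tx":0,"ty":-1.6,"tz":6,"turn":-1.75},{"grip":0.45,"tx":0,"ty":-1.7,"tz":7,"turn":-1.75},{"grip":0.45,"tx":0,"ty":-1.8,"tz":8,"turn":-1.75},{"grip":0.45,"tx":0,"ty":-1.9,"tz":9,"turn":-1.75},{"grip":0.45,"tx":0,"ty":-2,"tz":10,"turn":-1.75},{"grip":0.45,"tx":0,"ty":-2,"tz":10.5,"turn":-1.75},{"grip":0.45,"tx":0,"ty":-2,"tz":10.5,"turn":-1.75}]'; python3 - <<'E'
from h import *
t=Cam("top")
print("bar mid",t.on([[179.8,211.4]],118).round(1),"rim mid",t.on([[185.8,213]],66).round(1))
g=cv2.cvtColor(t.im,cv2.COLOR_RGB2GRAY)[180:245,150:225]; A=t.hsv().astype(int)
m=roi(A[...,1]<100,160,212,185,240); c=max(cv2.findContours(m.astype(np.uint8),0,1)[0],key=cv2.contourArea).reshape(-1,2)
w=t.on(c,66)[:,:2]
cen=w.mean(0)
for _ in range(30):
    r=np.linalg.norm(w-cen,axis=1); k=abs(r-58)<5; d=(w-cen)/r[:,None]; cen=cen+np.linalg.lstsq(d[k],(r-58)[k],rcond=None)[0]
print("rim fit",cen.round(1),k.mean(),abs(r-58)[k].mean())
# rack
f=cv2.resize(t.im[150:235,405:510],None,fx=6,fy=6,interpolation=cv2.INTER_CUBIC); cv2.imwrite("pics/p5.png",f[:,:,::-1])
plan(498,360,200,110.7)
E
```

```text
clock: 14.88
eef_pos: [532.7, 151.2, 197.1]
eef_rot: [1.248, 1.568, -3.099]
wrist_force: [-0.1, -0.2, 0.3]
finger_gap: 42.4
bar mid [[495.2 358.6 118. ]] rim mid [[496.1 357.5  66. ]]
rim fit [496.9 359.8] 0.9343065693430657 1.3272108348741325
t 14.93 pos [533.1 149.2 197.2] jaw 110.86 gap 42.3 F [-0.5 -1.1 -0.5] j6 -1.73
  tx -0.070 ty -1.055 tz 5.237 turn 0.026
```

View pics/p5.png

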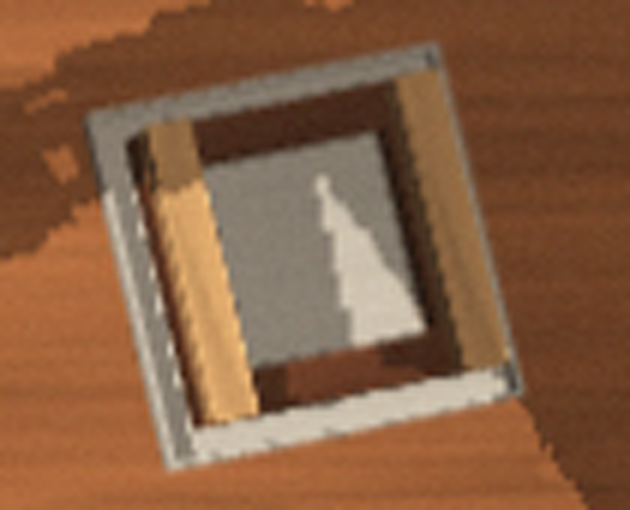

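```bash
python3 - <<'E'
from h import *
t=Cam("top"); H=t.hsv().astype(int)
m=(H[...,0]>=13)&(H[...,0]<22)&(H[...,1]>85)&(H[...,1]<150)&(H[...,2]>90)
print("B",rect(t,roi(m,425,452,165,225),52),"A",rect(t,roi(m,465,495,158,215),52))
c=np.array([539.6,-334]); a=np.radians(10.2); X=np.array([np.cos(a),np.sin(a)]); Y=np.array([-X[1],X[0]])
for n,q in(("Bbot",[(205,425),(260,410)]),("Btop",[(150,125),(192,120)]),("Abot",[(463,370),(505,362)]),("Atop",[(392,80),(438,69)])):
    w=t.on(np.array(q)/6+[405-.4,150-.4],52)[:,:2]-c; print(n,np.c_[w@X,w@Y].round(1).tolist())
E
python3 -m jog '[{"grip":0.45,"tx":-0.3,"ty":-0.2,"tz":1,"turn":0},{"grip":0.45,"tx":-0.3,"ty":-0.5,"tz":2,"turn":0},{"grip":0.45,"tx":-0.3,"ty":-0.8,"tz":3,"turn":0},{"grip":0.45,"tx":-0.2,"ty":-1.03,"tz":4,"turn":0},{"grip":0.45,"tx":0,"ty":-1.03,"tz":4.9,"turn":0},{"grip":0.45,"tx":0,"ty":-1.03,"tz":5.24,"turn":0},{"grip":0.45,"tx":0,"ty":-1.03,"tz":5.24,"turn":0},{"grip":0.45,"tx":0,"ty":-1.03,"tz":5.24,"turn":0},{"grip":0.45,"tx":0,"ty":-1.03,"tz":5.24,"turn":0}]'; python3 -c "
from h import *
plan(497,359.6,94,110.7)"
```

```text
B [ 528.7 -277.7  130.2   24.4   10.2] A [ 549.3 -389.   130.6   26.6   11.5]
Bbot [[-65.2, 69.5], [-63.7, 45.2]]
Btop [[63.9, 62.8], [62.4, 44.7]]
Abot [[-64.7, -43.2], [-65.1, -61.6]]
Atop [[62.1, -43.5], [62.8, -64.1]]
clock: 15.73
eef_pos: [499.5, 356.6, 199.0]
eef_rot: [2.711, 1.57, -1.642]
wrist_force: [0.7, -0.9, -0.0]
finger_gap: 42.2
t 15.73 pos [499.5 356.6 199. ] jaw 110.58 gap 42.2 F [ 0.7 -0.9 -0. ] j6 -1.37
  tx 2.625 ty 0.032 tz 0.094 turn -0.019
```

Both slats sit within about 1–2 mm of the ideal edges (±65 along, ±45 inner), square and flush. I descend onto the basket bar.

```bash
python3 -m jog '[{"grip":0.45,"tx":0.5,"ty":0.03,"tz":0.07,"turn":0},{"grip":0.45,"tx":1,"ty":0.03,"tz":0.07,"turn":0},{"grip":0.45,"tx":1.5,"ty":0.03,"tz":0.07,"turn":0},{"grip":0.45,"tx":1.7,"ty":0.03,"tz":0.07,"turn":0},{"grip":0.45,"tx":1.7,"ty":0.03,"tz":0.07,"turn":0},{"grip":0.45,"tx":1.7,"ty":0.03,"tz":0.07,"turn":0},{"grip":0.45,"tx":1.7,"ty":0.03,"tz":0.07,"turn":0}]'; python3 - <<'E'
from h import *
plan(497,359.6,93.5,110.7)
s=Cam("scene"); f=cv2.resize(s.im[200:340,360:500],None,fx=4,fy=4); cv2.imwrite("pics/b1.png",f[:,:,::-1])
E
```

```text
clock: 16.32
eef_pos: [497.3, 360.4, 132.6]
eef_rot: [-1.392, 1.569, 0.539]
wrist_force: [0.5, 0.4, -0.5]
finger_gap: 42.4
t 16.32 pos [497.3 360.4 132.6] jaw 110.64 gap 42.4 F [ 0.5  0.4 -0.5] j6 -1.36
  tx 0.977 ty 0.016 tz -0.015 turn -0.010
```

View pics/b1.png

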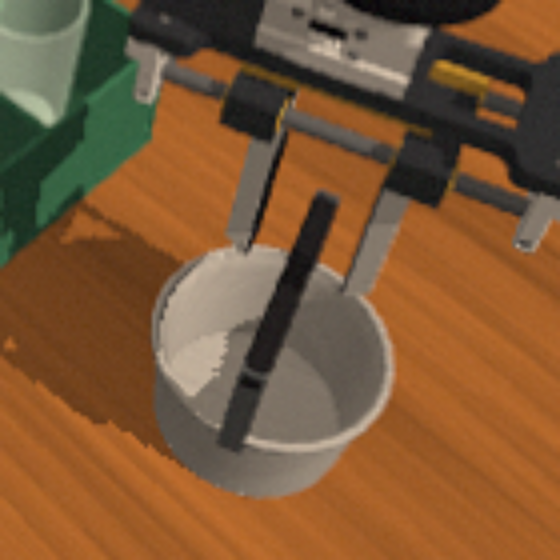

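The fingers at (245,240) and (360,290) straddle the bar, whose middle is near (288,285). I go down and close.

```bash
python3 -m jog '[{"grip":0.45,"tx":0.4,"ty":0.01,"tz":-0.01,"turn":0},{"grip":0.45,"tx":0.75,"ty":0.01,"tz":-0.01,"turn":0},{"grip":0.45,"tx":0.93,"ty":0.01,"tz":-0.01,"turn":0},{"grip":0.45,"tx":0.98,"ty":0.01,"tz":-0.01,"turn":0},{"grip":0.45,"tx":0.98,"ty":0.01,"tz":-0.01,"turn":0},{"grip":0.45,"tx":0.98,"ty":0.01,"tz":-0.01,"turn":0},{"grip":0,"tx":0.98,"ty":0.01,"tz":-0.01,"turn":0},{"grip":0,"tx":0.98,"ty":0.01,"tz":-0.01,"turn":0},{"grip":0,"tx":0.98,"ty":0.01,"tz":-0.01,"turn":0},{"grip":0,"tx":0.98,"ty":0.01,"tz":-0.01,"turn":0},{"grip":0,"tx":0.98,"ty":0.01,"tz":-0.01,"turn":0},{"grip":0,"tx":0.98,"ty":0.01,"tz":-0.01,"turn":0}]' 45; python3 - <<'E'
from h import *
plan(497,359.6,93.5,110.7)
E
```

```text
clock: 17.37
eef_pos: [496.3, 360.2, 92.0]
eef_rot: [-1.118, 1.57, 0.814]
wrist_force: [-0.2, 0.4, -0.5]
finger_gap: 11.6
t 17.37 pos [496.3 360.2  92. ] jaw 110.68 gap 11.6 F [-0.2  0.4 -0.5] j6 -1.36
  tx -0.039 ty -0.011 tz -0.019 turn -0.003
```

```bash
python3 -m jog '[{"grip":0,"tx":-0.15,"ty":0,"tz":0,"turn":0},{"grip":0,"tx":-0.4,"ty":0,"tz":0,"turn":0},{"grip":0,"tx":-0.8,"ty":0,"tz":0,"turn":0},{"grip":0,"tx":-1.3,"ty":0,"tz":0,"turn":0},{"grip":0,"tx":-1.8,"ty":0,"tz":0,"turn":0},{"grip":0,"tx":-2.4,"ty":0,"tz":0,"turn":0},{"grip":0,"tx":-3,"ty":0,"tz":0,"turn":0},{"grip":0,"tx":-3.5,"ty":0,"tz":0,"turn":0},{"grip":0,"tx":-3.9,"ty":0,"tz":0,"turn":0},{"grip":0,"tx":-4,"ty":0,"tz":0,"turn":0},{"grip":0,"tx":-4,"ty":0,"tz":0,"turn":0},{"grip":0,"tx":-4,"ty":0,"tz":0,"turn":0}]'; python3 - <<'E'
from h import *
plan(539.6,-334,252,100.2)
s=Cam("scene"); f=cv2.resize(s.im[130:330,310:510],None,fx=3,fy=3); cv2.imwrite("pics/b2.png",f[:,:,::-1])
E
```

```text
clock: 18.37
eef_pos: [496.0, 359.9, 251.1]
eef_rot: [1.819, 1.57, -2.532]
wrist_force: [-0.4, -0.1, -3.2]
finger_gap: 11.6
t 18.37 pos [496.  359.9 251.1] jaw 110.68 gap 11.6 F [-0.4 -0.1 -3.2] j6 -1.36
  tx -0.013 ty 5.107 tz -16.614 turn 1.747
```

View pics/b2.png

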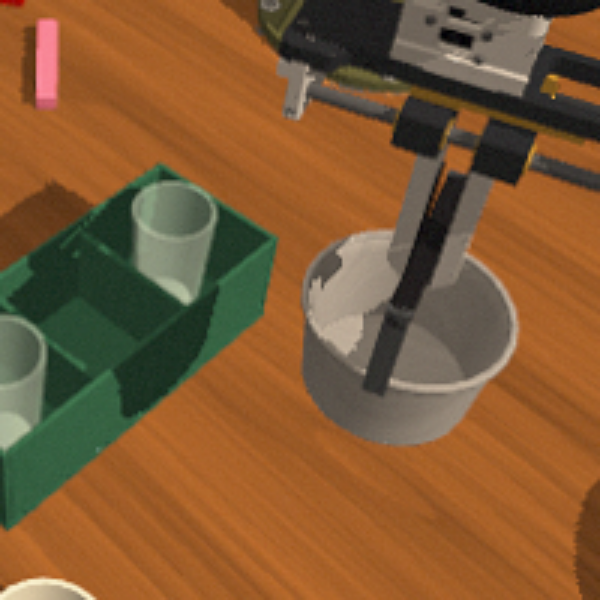

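The basket hangs level and clear at about (410,340), underside about 159 mm up, and the crate's glasses are below. That was picture 12, so the rest of the checks are numeric. I carry it across smoothly.

```bash
python3 -m jog '[{"grip":0,"tx":0,"ty":0.05,"tz":-0.15,"turn":0},{"grip":0,"tx":0,"ty":0.14,"tz":-0.45,"turn":0},{"grip":0,"tx":0,"ty":0.28,"tz":-0.9,"turn":0.1},{"grip":0,"tx":0,"ty":0.43,"tz":-1.4,"turn":0.2},{"grip":0,"tx":0,"ty":0.58,"tz":-1.9,"turn":0.3},{"grip":0,"tx":0,"ty":0.74,"tz":-2.4,"turn":0.4},{"grip":0,"tx":0,"ty":0.89,"tz":-2.9,"turn":0.5},{"grip":0,"tx":0,"ty":1.05,"tz":-3.4,"turn":0.6},{"grip":0,"tx":0,"ty":1.2,"tz":-3.9,"turn":0.7},{"grip":0,"tx":0,"ty":1.35,"tz":-4.4,"turn":0.8},{"grip":0,"tx":0,"ty":1.51,"tz":-4.9,"turn":0.9},{"grip":0,"tx":0,"ty":1.66,"tz":-5.4,"turn":1}]'; python3 - <<'E'
from h import *
plan(539.6,-334,252,100.2)
E
```

```text
clock: 19.42
eef_pos: [509.9, 132.5, 251.5]
eef_rot: [1.789, 1.57, -2.668]
wrist_force: [-0.1, -0.4, -3.4]
finger_gap: 11.5
t 19.42 pos [509.9 132.5 251.5] jaw 104.63 gap 11.5 F [-0.1 -0.4 -3.4] j6 -1.64
  tx -0.011 ty 2.228 tz -11.472 turn 0.738
```

```bash
python3 -m jog '[{"grip":0,"tx":0,"ty":0.1,"tz":-0.5,"turn":0.1},{"grip":0,"tx":0,"ty":0.2,"tz":-1,"turn":0.2},{"grip":0,"tx":0,"ty":0.3,"tz":-1.5,"turn":0.3},{"grip":0,"tx":0,"ty":0.4,"tz":-2.1,"turn":0.4},{"grip":0,"tx":0,"ty":0.52,"tz":-2.7,"turn":0.5},{"grip":0,"tx":0,"ty":0.64,"tz":-3.3,"turn":0.6},{"grip":0,"tx":0,"ty":0.76,"tz":-3.9,"turn":0.74},{"grip":0,"tx":0,"ty":0.88,"tz":-4.5,"turn":0.74},{"grip":0,"tx":0,"ty":0.99,"tz":-5.1,"turn":0.74},{"grip":0,"tx":0,"ty":1.11,"tz":-5.7,"turn":0.74},{"grip":0,"tx":0,"ty":1.23,"tz":-6.3,"turn":0.74},{"grip":0,"tx":0,"ty":1.34,"tz":-6.9,"turn":0.74}]'; python3 - <<'E'
from h import *
plan(539.6,-334,252,100.2)
E
```

```text
clock: 20.42
eef_pos: [527.6, -148.0, 251.5]
eef_rot: [1.324, 1.57, 3.073]
wrist_force: [0.6, -0.4, -2.7]
finger_gap: 11.6
t 20.42 pos [ 527.6 -148.   251.5] jaw 100.22 gap 11.6 F [ 0.6 -0.4 -2.7] j6 -2.09
  tx -0.013 ty 0.529 tz -4.630 turn 0.003
```

```bash
python3 -m jog '[{"grip":0,"tx":0,"ty":0.07,"tz":-0.6,"turn":0},{"grip":0,"tx":0,"ty":0.14,"tz":-1.2,"turn":0},{"grip":0,"tx":0,"ty":0.2,"tz":-1.8,"turn":0},{"grip":0,"tx":0,"ty":0.27,"tz":-2.4,"turn":0},{"grip":0,"tx":0,"ty":0.33,"tz":-2.9,"turn":0},{"grip":0,"tx":0,"ty":0.38,"tz":-3.4,"turn":0},{"grip":0,"tx":0,"ty":0.43,"tz":-3.8,"turn":0},{"grip":0,"tx":0,"ty":0.46,"tz":-4.1,"turn":0},{"grip":0,"tx":0,"ty":0.48,"tz":-4.25,"turn":0},{"grip":0,"tx":0,"ty":0.49,"tz":-4.3,"turn":0},{"grip":0,"tx":0,"ty":0.49,"tz":-4.3,"turn":0},{"grip":0,"tx":0,"ty":0.49,"tz":-4.3,"turn":0}]';python3 -m jog '[{"grip":0,"tx":0,"ty":0,"tz":0,"turn":0},{"grip":0,"tx":0,"ty":0,"tz":0,"turn":0},{"grip":0,"tx":0,"ty":0,"tz":0,"turn":0},{"grip":0,"tx":0,"ty":0,"tz":0,"turn":0}]'; python3 - <<'E'
from h import *
plan(539.6,-334,252,100.2)
t=Cam("top"); A=t.hsv().astype(int); s=Cam("scene")
from h import roi
# basket in scene view: rim circle & bar; underside expected z
S=s.hsv().astype(int)
st=manip.read_state()["eef_pos"]; zb=st[2]-92; print("zb",zb)
def rim(c,z,x,y):
    A=c.hsv().astype(int); g=(A[...,1]<85); u,v=c.px([[x,y,z]])[0].astype(int)
    m=roi(g,u-45,u+45,v-45,v+45); P=max(cv2.findContours(m.astype(np.uint8),0,1)[0],key=cv2.contourArea).reshape(-1,2)
    w=c.on(P,z)[:,:2]; cen=np.array([x,y],float)
    for _ in range(30):
        r=np.linalg.norm(w-cen,axis=1); k=abs(r-58)<4; d=(w-cen)/r[:,None]; cen=cen+np.linalg.lstsq(d[k],(r-58)[k],rcond=None)[0]
    return cen.round(1),k.sum(),len(k)
print(rim(t,zb+66,*st[:2]),rim(s,zb+66,*st[:2]))
E
```

```text
clock: 21.42
eef_pos: [539.8, -318.2, 251.9]
eef_rot: [0.029, 1.571, 1.779]
wrist_force: [0.2, -0.4, -1.6]
finger_gap: 11.3
clock: 21.75
eef_pos: [540.0, -318.5, 252.0]
eef_rot: [-2.197, 1.571, -0.447]
wrist_force: [-0.6, 0.6, -3.6]
finger_gap: 11.6
t 21.75 pos [ 540.  -318.5  252. ] jaw 100.27 gap 11.6 F [-0.6  0.6 -3.6] j6 -2.34
  tx -0.001 ty 0.078 tz -0.380 turn 0.012
zb 159.8735203047972
(array([ 541.8, -316.3]), np.int64(53), 311) (array([ 543.1, -317.2]), np.int64(14), 357)
```

```bash
python3 -m jog '[{"grip":0,"tx":0,"ty":0.04,"tz":-0.2,"turn":0.01},{"grip":0,"tx":0,"ty":0.08,"tz":-0.38,"turn":0.01},{"grip":0,"tx":0.1,"ty":0.08,"tz":-0.38,"turn":0.01},{"grip":0,"tx":0.4,"ty":0.08,"tz":-0.38,"turn":0.01},{"grip":0,"tx":0.8,"ty":0.08,"tz":-0.38,"turn":0.01},{"grip":0,"tx":1.2,"ty":0.08,"tz":-0.38,"turn":0.01},{"grip":0,"tx":1.6,"ty":0.08,"tz":-0.38,"turn":0.01},{"grip":0,"tx":1.8,"ty":0.08,"tz":-0.38,"turn":0.01},{"grip":0,"tx":1.9,"ty":0.08,"tz":-0.38,"turn":0.01},{"grip":0,"tx":1.9,"ty":0.08,"tz":-0.38,"turn":0.01},{"grip":0,"tx":1.9,"ty":0.08,"tz":-0.38,"turn":0.01},{"grip":0,"tx":1.9,"ty":0.08,"tz":-0.38,"turn":0.01}]'; python3 - <<'E'
from h import *
plan(539.6,-334,154,100.2)
s=Cam("scene"); S=s.hsv().astype(int); p=manip.read_state()["eef_pos"]
# lowest row of the basket's underside edge in the scene column through its centre: steel vs wood/slats, compare with predicted
zb=p[2]-92; th=np.linspace(0,2*np.pi,180)
q=s.px(np.c_[p[0]+48*np.cos(th),p[1]+48*np.sin(th),np.full(180,zb)]); i=q[:,1].argmax(); print("pred lowest",q[i].round(1))
u=int(q[i,0]); v=int(q[i,1])
for du in(-8,0,8): print([tuple(S[r,u+du]) for r in range(v-5,v+7)])
# rim top ellipse extremes
q=s.px(np.c_[p[0]+58*np.cos(th),p[1]+58*np.sin(th),np.full(180,zb+66)]); print("pred rim L/R",q[q[:,0].argmin()].round(1),q[q[:,0].argmax()].round(1))
for k in(q[:,0].argmin(),q[:,0].argmax()):
    u,v=q[k].astype(int); print(S[v,u-5:u+6,1])
E
```

```text
clock: 22.85
eef_pos: [539.7, -334.5, 176.8]
eef_rot: [-2.362, 1.569, -0.613]
wrist_force: [-0.6, 0.0, -2.5]
finger_gap: 11.5
t 22.85 pos [ 539.7 -334.5  176.8] jaw 100.19 gap 11.5 F [-0.6  0.  -2.5] j6 -2.36
  tx 0.571 ty 0.002 tz 0.014 turn -0.002
pred lowest [226.8 139.9]
[(np.int64(16), np.int64(47), np.int64(103)), (np.int64(14), np.int64(53), np.int64(102)), (np.int64(15), np.int64(50), np.int64(103)), (np.int64(14), np.int64(44), np.int64(98)), (np.int64(15), np.int64(58), np.int64(97)), (np.int64(15), np.int64(110), np.int64(90)), (np.int64(15), np.int64(154), np.int64(88)), (np.int64(15), np.int64(156), np.int64(88)), (np.int64(11), np.int64(160), np.int64(75)), (np.int64(10), np.int64(173), np.int64(68)), (np.int64(12), np.int64(197), np.int64(66)), (np.int64(9), np.int64(156), np.int64(67))]
[(np.int64(13), np.int64(53), np.int64(131)), (np.int64(16), np.int64(46), np.int64(128)), (np.int64(17), np.int64(50), np.int64(128)), (np.int64(16), np.int64(49), np.int64(129)), (np.int64(13), np.int64(47), np.int64(130)), (np.int64(14), np.int64(46), np.int64(127)), (np.int64(13), 
[... 227 characters left out ...]
nt64(164), np.int64(92))]
[(np.int64(16), np.int64(46), np.int64(144)), (np.int64(17), np.int64(49), np.int64(147)), (np.int64(17), np.int64(50), np.int64(148)), (np.int64(16), np.int64(47), np.int64(151)), (np.int64(16), np.int64(51), np.int64(149)), (np.int64(14), np.int64(70), np.int64(131)), (np.int64(11), np.int64(218), np.int64(83)), (np.int64(10), np.int64(108), np.int64(116)), (np.int64(14), np.int64(51), np.int64(171)), (np.int64(17), np.int64(49), np.int64(194)), (np.int64(16), np.int64(48), np.int64(192)), (np.int64(16), np.int64(52), np.int64(192))]
pred rim L/R [204.7 113.2] [246.6 108.6]
[197 192 195 190 195 129  43  29  13  26  28]
[ 46  53  50  46  68 106 213 198 184 204 204]
```

The basket's image edges agree with the prediction to within about 1 px. Last descent.

```bash
python3 -m jog '[{"grip":0,"tx":0.1,"ty":0,"tz":0.01,"turn":0},{"grip":0,"tx":0.22,"ty":0,"tz":0.01,"turn":0},{"grip":0,"tx":0.34,"ty":0,"tz":0.01,"turn":0},{"grip":0,"tx":0.44,"ty":0,"tz":0.01,"turn":0},{"grip":0,"tx":0.52,"ty":0,"tz":0.01,"turn":0},{"grip":0,"tx":0.56,"ty":0,"tz":0.01,"turn":0},{"grip":0,"tx":0.56,"ty":0,"tz":0.01,"turn":0},{"grip":0,"tx":0.56,"ty":0,"tz":0.01,"turn":0},{"grip":0,"tx":0.56,"ty":0,"tz":0.01,"turn":0},{"grip":0,"tx":0.56,"ty":0,"tz":0.01,"turn":0},{"grip":0,"tx":0.56,"ty":0,"tz":0.01,"turn":0},{"grip":0,"tx":0.56,"ty":0,"tz":0.01,"turn":0}]'; python3 - <<'E'
from h import *
plan(539.6,-334,154,100.2)
for _ in range(3): s=Cam("scene"); print(manip.read_state()["eef_pos"].round(1),abs(manip.read_state()["qd"]).max().round(4))
S=s.hsv().astype(int); p=manip.read_state()["eef_pos"]; zb=p[2]-92; th=np.linspace(0,2*np.pi,180)
q=s.px(np.c_[p[0]+48*np.cos(th),p[1]+48*np.sin(th),np.full(180,zb)]); i=q[:,1].argmax(); u,v=q[i].astype(int); print("zb",zb,"pred lowest",q[i].round(1))
for du in(-8,0,8): print(v-5,S[v-5:v+7,u+du,1],S[v-5:v+7,u+du,2])
q=s.px(np.c_[p[0]+58*np.cos(th),p[1]+58*np.sin(th),np.full(180,zb+66)])
for k in(q[:,0].argmin(),q[:,0].argmax()): u,v=q[k].astype(int); print(q[k].round(1),S[v,u-5:u+6,1])
c=np.array([539.6,-334]); a=np.radians(10.2); X=np.array([np.cos(a),np.sin(a)]); Y=np.array([-X[1],X[0]])
# visible pale slat ends in scene vs ideal corners (z=52)
for n,y in(("A",-55),("B",55)): print(n,s.px([[*(c+X*sx*65+Y*(y+dy)),52] for sx in(-1,1) for dy in(-10,10)]).round(1).tolist())
m=roi((S[...,0]>=13)&(S[...,0]<22)&(S[...,1]>85)&(S[...,1]<160)&(S[...,2]>90),190,280,110,180)
k,l,stt,ce=cv2.connectedComponentsWithStats(m.astype(np.uint8)); print([r.tolist() for r in stt[1:] if r[4]>8])
E
```

```text
clock: 23.9
eef_pos: [539.4, -333.9, 153.6]
eef_rot: [-2.252, 1.571, -0.504]
wrist_force: [0.9, -0.2, -2.5]
finger_gap: 11.5
t 23.9 pos [ 539.4 -333.9  153.6] jaw 100.19 gap 11.5 F [ 0.9 -0.2 -2.5] j6 -2.36
  tx -0.010 ty -0.005 tz -0.002 turn -0.002
[ 539.4 -333.9  153.6] 0.0017
[ 539.3 -333.9  153.5] 0.002
[ 539.4 -334.   153.5] 0.0013
zb 61.50556508198835 pred lowest [228.5 146.7]
141 [ 50  50  50  52  47 122 215 227  92  73  93 193] [102 101 102  99  93  46  38  37  58 101 113 103]
141 [54 53 50 47 44 51 46 49 49 50 49 48] [132 131 128 129 128 129 127 125 126 149 198 193]
141 [ 51  47  49  47  48  50  47  50 109 151 160 151] [146 146 147 148 154 177 199 178 157 196 206 204]
[206.7 120.5] [197 189 195 191 201 133  74  40  26  21  36]
[248.  115.9] [ 47  50  45  47  61 188 204 198 194 198 212]
A [[234.8, 122.8], [238.9, 125.0], [201.0, 141.5], [205.1, 144.0]]
B [[258.4, 135.5], [263.0, 138.0], [224.4, 156.0], [228.9, 158.8]]
[[202, 136, 13, 12, 69], [225, 136, 38, 27, 336]]
```

```bash
python3 -c "
from cell import manip
print(manip.sign_off()); print(manip.read_state()['eef_pos'])"
```

```text
the job is handed in; nothing more can be done
None
the job is handed in; nothing more can be done
```

The job is handed in. Both pale slats lie on the rack as its top layer and the arm is holding the basket still over the middle, after about 24 s of the 72 s allowed.

**Slats:** The pink and red ones were left alone. The placed slats' corners measured mostly within 1–3 mm of ideal in the top camera. One outer corner of the second slat read 4.5 mm out, most likely its side face caught in the picture. In the last scene image both slats show where expected.

**Basket:** I lifted it by the bar and carried it over the crate with its underside about 159 mm up. It now hangs with its underside about 61.5 mm up, roughly 9.5 mm above the top slats. It is centred to within 1 mm by the arm's own reading, the handle is along the slats (jaw 100.2°), and joint speeds are near zero.

**Checks that disagreed or were weak:**
- On the first slat the fingertips touched the counter with about 15 N, so I raised them 3 mm before gripping.
- A rough top-view fit of the basket rim in mid-air was about 3 mm off the arm's reading. The later scene-view edges fitted to about a pixel.
- At the very end the basket's lower edge overlapped the steel tray in the picture, so the final height rests on the arm reading and on the edge check 23 mm higher, which agreed to about 1 px (2 mm).
- I used all 12 pictures, so the carry and final checks were numeric only. I did not re-measure the glasses, mug and jug; the wrist force showed no contact.

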